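# Pack a slab vase in the lidded crate

### The job

In the pottery, open the crate's hinged lid all the way until it leans back on its stop, without slamming it. Then stand the vase that lies on its side upright on the bench, mouth up, and let go of it; take it again from above and lower it, without dropping it, into the crate so that it stands upright, mouth up, in the middle of the cork pad. Leave the lid open on its stop and leave the beaker in the crate and the other things on the bench as they are.

Things in the scene. Friction and masses are not known exactly. Their poses are not given: they have to be found in the camera images.
- crate: grey plastic crate, fixed, outside 162 (x) by 250 (y) by 135 mm high, walls and floor 6 mm; a divider 4 mm thick, 40 mm high, along its x axis makes two bays of 117 mm. Origin: centre of the underside, on the bench; x points from the handle side (near the robot) to the hinge side, z up. Stands left or right, turned up to 0.3 rad
- lid (a joint): angle of the crate's lid, rad: 0 shut, 1.75 open, leaning on its stop 10 degrees past upright. Lid 162 by 250 by 8 mm, 0.3 kg, hinged along the crate's far top edge; the hinge is damped, and it falls shut if let go before it is past upright (1.57)
- lid_handle (a point): middle of the lid's grip bar: round steel bar, 10 mm diameter, 100 mm long, parallel to the hinge, held 35 mm clear of the lid's front edge, in the plane of the lid, by a 10 mm rod at each end (open between bar and crate). Its frame turns with the lid: y along the bar, x from bar to hinge, z out of the lid's upper face
- lid_hinge (a point): middle of the lid's hinge axis, 135.5 mm above the bench, 197 mm from the bar's axis along the lid's x (the bar lies 4 mm above it along the lid's z); y along the axis. The frame turns with the lid
- vase: slab-built terracotta vase, 120 mm tall: square body 56 by 56 mm, 78 mm tall, flat closed base, then a square neck 44 by 44 mm, 42 mm long, open at the mouth; walls 6 to 9 mm; about 0.4 kg. Origin: its middle; z points to the mouth (60 mm away), x and y square to its sides. It starts lying on a side of its body on the bench, mouth roughly towards the robot, origin 28 mm up
- pad: cork pad 90 by 90 by 4 mm, fixed on the crate's floor in the middle of the empty bay. Origin: centre of its underside, 6 mm above the bench (its top is 10 mm above the bench); axes as the crate's
- beaker: white open beaker, 74 mm wide at the rim, 90 mm high, standing loose in the crate's other bay; origin at the centre of its underside. Leave it there
- glaze_jar: white lidded jar, 70 mm wide, 100 mm high, loose on the bench off to one side; origin at the centre of its underside. Leave it
- banding_wheel: low aluminium turntable, 180 mm across, 66 mm high, fixed on the bench off to the other side; origin at the centre of its underside. Leave it
- scraper: scraper with a wooden handle, 200 mm long, loose, lying near the far middle of the bench; origin about its middle. Leave it
Mind the look-alikes: they are no part of the job. Of the things that look like the vase, take the one that is nearest to the robot's base at the start.

How it is judged:
By the outcome, as a careful person would: the job done as asked, in the order asked, and still so for the second after the job is handed in, with the robot touching nothing.
It also fails if it takes over 72 s, if anything falls off the work surface, if the arm or the gripper's body presses on something with over 40 N, if the wrist force passes 120 N, or if a joint passes its speed limit or range.

### The arm

A 6-joint arm with a two-finger parallel gripper is mounted at the origin on the work surface. World frame = base frame: x ahead of the robot, y to its left, z up, the work surface at z = 0. Lengths are in m, angles in rad, forces in N, time in s.
With the tool pointing down it reaches from about 0.3 to 0.775 m from the base axis. Payload 14.6 kg.
Tool frame: the origin (TCP) lies between the finger pads; the fingertips stand 19 mm ahead of it and the grasp point (between the pads) is the TCP (r.finger_overhang is the distance from the TCP to the fingertips, in m); z points along the fingers, y is the line along which they close (so a half turn about z gives the same grasp; the last joint's range is limited). The gripper opens to 85 mm and grips with 20 to 120 N. Pads are 22 mm wide; open, the fingers measure 114 mm over their backs; the gripper's body (76 mm by 85 mm) begins 54 mm behind the grasp point. The pads swing forward as they close: fully open they stand 13 mm farther back than shut.
Start: joints at [1.111, 0.3, 1.521, -0, 1.321, -0.067], TCP at [0.211, 0.508, 0.25] pointing down, gripper open.
Joint ranges: [-3.03, 3.03], [-0.79, 2.21], [0.23, 2.52], [-1.04, 4.18], [0, 3.07], [-2.55, 2.55]. Speed limits (rad/s): [2.22, 2.22, 2.57, 3.14, 3.14, 3.14].

### API

Orientations are given as a unit quaternion [w, x, y, z].
In Python, from station import r gives the robot as it stands.
- The arm moves only by the tool move_arm, never from a script. Its arguments are lists of equal length, an entry for each row: "gripper": the opening, from -1 (shut) to 1 (fully open); "translation": the shift along the tool's x, y, z scaled (see below), a list of three; "roll": the turn about the tool's z scaled (see below). In form: {"gripper": [gripper, ...], "translation": [[dx, dy, dz], ...], "roll": [roll, ...]}. A call has 1 to 20 rows; each row is the pose to reach, as a shift and turn from the pose commanded when the call began, along the tool's axes at that moment, turning the shorter way round; what a row does not reach only later rows make up. The controller multiplies each number of a shift by 0.5 m and each number of a turn by 2 pi rad. A row lasts 1/10 s, in which the tool goes at most 50 mm and 8.59 degrees, less where a joint would pass 70% of its speed; a pose out of reach is approached as far as the arm can. A call with a number of a shift or a turn outside -1 to 1 is refused whole. A call with a gripper value outside its range is refused whole. The fingers move at their own pace and stop on an object; "newtons" is the grip in N (left out, the last holds). Time passes only in rows, so rows that repeat a pose let the fingers close. It gives the time, the measured TCP pose, the force, the opening and the grip force at its end, in the units of the state.
- r.get_state(): the state, without advancing time (a new reading comes with each control period).
- r.capture(name): name is "scene" or "top"; returns the picture (420x560x3 uint8, red, green, blue); there is no depth.
- r.get_calibration(name): a dict with "K" (3x3 intrinsics, pixels), "rvec" (rotation vector, rad) and "tvec" (3), from world to camera coordinates, as OpenCV has them. Camera axes: x right, y down, z forward; pixel columns grow to the right and rows downward; lengths in m; the calibration is good to about 2 mm. A picture is of the moment at which its call begins. get_calibration takes no time and is no camera call.
- r.job_done(): hands the job in; it is judged then, once.
The state is a dict: "clock": time; "joint_positions": joint angles; "joint_velocities": joint speeds; "joint_torque": joint torques, N m; "ee_pos": TCP position; "ee_rot": TCP orientation; "wrist_force": force on the tool from outside, world axes, zero at the start; "ft_torque": the same for the moment, N m; "gripper_width": finger opening in m; "gripper_force": force on a finger pad.
Only numpy, scipy, OpenCV 4.12 (cv2) and the standard library are available. Lean on these libraries where they do the work, as an engineer would, in place of code of your own. Each camera call takes 0.05 s, during which the arm holds its last target. There are 200 camera calls.

## Working session

There is one attempt and no reset: what is moved stays moved. The work goes in short steps, Python scripts to look and compute and a tool call to move; the robot and the scene stay as the last step left them, time stands still between calls to the robot, and variables do not carry over. Pictures are saved under pics/ and viewed, at most 10 in all, crops included, and the job is handed in when it is done.

Besides the shell and the picture viewer there is one more tool, called after "Call:" as name([rows], argument=value, ...), one row to a line, values as JSON. move_arm: Moves the arm, as the interface text tells. Its arguments: {"type":"object","properties":{"gripper":{"type":"array","items":{"type":"number"}},"translation":{"type":"array","items":{"type":"array","items":{"type":"number","minimum":-1,"maximum":1}}},"roll":{"type":"array","items":{"type":"number","minimum":-1,"maximum":1}},"newtons":{"type":"number"}},"required":["gripper","translation","roll"]}

```bash
ls; mkdir -p pics
python3 - <<'E'
from station import r
import cv2,numpy as np
for n in("scene","top"):
    im=r.capture(n); cv2.imwrite(f"pics/{n}0.png",im[:,:,::-1])
    c=r.get_calibration(n); R=cv2.Rodrigues(np.array(c["rvec"]))[0]
    print(n,np.round(c["K"],1).tolist(),np.round(-R.T@np.array(c["tvec"]).ravel(),3),np.round(R,2).tolist())
print(r.get_state())
E
```

```text
pics
scene [[443.6, 0.0, 279.9], [0.0, 443.6, 199.2], [0.0, 0.0, 1.0]] [ 1.217 -1.115  1.128] [[0.86, 0.51, 0.02], [0.33, -0.53, -0.78], [-0.39, 0.68, -0.62]]
top [[405.7, 0.0, 279.7], [0.0, 405.7, 209.3], [0.0, 0.0, 1.0]] [0.433 0.    1.606] [[-0.0, -1.0, -0.0], [-0.99, 0.0, -0.11], [0.11, 0.0, -0.99]]
{'clock': 0.1, 'joint_positions': array([ 1.11139606e+00,  3.00406377e-01,  1.52151240e+00, -1.54601352e-05,
        1.32068851e+00, -6.65890530e-02]), 'joint_velocities': array([-0.00143103, -0.00110745, -0.00344728,  0.00039968, -0.00140103,
        0.00039431]), 'joint_torque': array([-9.80818113e-04, -5.44370627e+01, -3.62374735e+01, -2.12873001e-04,
        3.09061877e-03, -2.62846794e-05]), 'ee_pos': array([0.21045095, 0.50794386, 0.24978586]), 'ee_rot': array([-1.24657002e-04,  1.95143406e-01,  9.80774589e-01, -4.91817031e-04]), 'wrist_force': array([-0.28724195, -0.42144245, -0.29977773]), 'ft_torque': array([-0.02959406, -0.01157237, -0.05226191]), 'gripper_force': 0.0, 'gripper_width': 0.08538957261300698}
```

View pics/scene0.png

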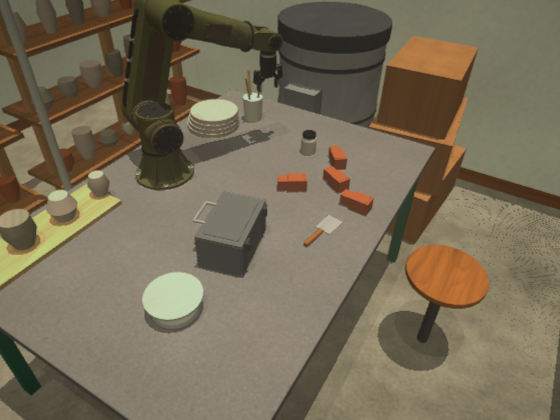

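View pics/top0.png

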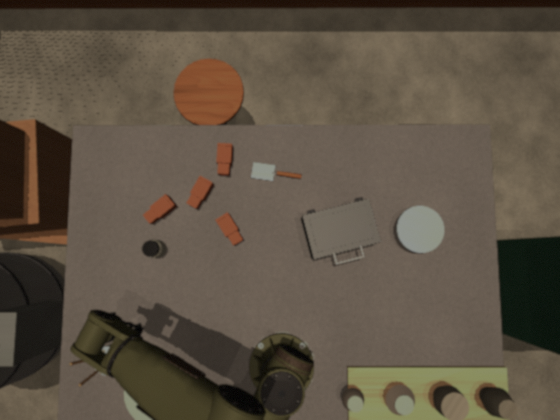

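The scene view shows the crate at (232,232) with its handle at (204,212). There are four vase-like orange things, at scene (292,182), (335,178), (338,157) and (356,201); in the top view they are at (230,229), (200,192), (160,209) and (224,158). The one at top (230,229) / scene (292,182) is nearest the base at about (280,365) and its neck points towards the robot, so it fits. I'll confirm that in an enlarged crop.

```bash
cat > h.py <<'E'
import cv2,numpy as np
from station import r
def cal(n):
    c=r.get_calibration(n); R=cv2.Rodrigues(np.array(c["rvec"],float))[0]
    return np.array(c["K"]),R,np.array(c["tvec"],float).ravel()
def ray(n,p):
    K,R,t=cal(n); d=R.T@np.linalg.inv(K)@[p[0],p[1],1.]; return -R.T@t,d/np.linalg.norm(d)
def plane(n,p,z):
    o,d=ray(n,p); return o+d*(z-o[2])/d[2]
def tri(a,b):
    "point from top pixel a and scene pixel b, and the rays' miss"
    o1,d1=ray("top",a); o2,d2=ray("scene",b)
    s=np.linalg.lstsq(np.c_[d1,-d2],o2-o1,rcond=None)[0]
    p,q=o1+s[0]*d1,o2+s[1]*d2
    return (p+q)/2,np.linalg.norm(p-q)
def proj(n,P):
    K,R,t=cal(n); return cv2.projectPoints(np.array(P,float).reshape(-1,3),cv2.Rodrigues(R)[0],t,K,None)[0].reshape(-1,2)
E
python3 - <<'E'
from h import *
S=cv2.imread("pics/scene0.png");T=cv2.imread("pics/top0.png")
def crop(I,u,v,w,h,k): return cv2.resize(I[v:v+h,u:u+w],None,fx=k,fy=k,interpolation=cv2.INTER_CUBIC)
a=np.hstack([crop(T,205,200,50,50,6),crop(S,265,155,60,50,6)])
b=np.hstack([crop(T,290,190,100,82,3.6)[:295,:330],crop(S,185,185,92,82,3.6)[:295,:330]])
b=cv2.convertScaleAbs(b,alpha=1.8)
out=np.zeros((600,660,3),np.uint8); out[:300,:a.shape[1]]=a[:,:660]; out[300:300+b.shape[0],:b.shape[1]]=b
cv2.imwrite("pics/c1.png",out)
for n,I in(("top",T),("scene",S)):
    hsv=cv2.cvtColor(I,cv2.COLOR_BGR2HSV)
    m=cv2.inRange(hsv,(0,130,90),(14,255,255))
    for c in cv2.findContours(m,cv2.RETR_EXTERNAL,cv2.CHAIN_APPROX_NONE)[0]:
        if 60<cv2.contourArea(c)<900:
            rc=cv2.minAreaRect(c); p=plane(n,rc[0],.028); print(n,np.round(rc[0],1),np.round(rc[1],1),round(rc[2]),cv2.contourArea(c),p.round(3),round(np.hypot(*p[:2]),3))
E
```

```text
top [ 42.5 239. ] [ 8. 47.] 90 216.5 [0.486 0.93  0.028] 1.05
top [229.7 229. ] [31.5 14.5] 58 387.5 [0.524 0.202 0.028] 0.562
top [158.  208.6] [14.1 31.2] 51 371.5 [0.605 0.484 0.028] 0.775
top [198.3 192.1] [14.2 30.5] 29 361.5 [0.67  0.327 0.028] 0.746
top [288.5 174.5] [23.4  4.1] 7 66.5 [ 0.739 -0.028  0.028] 0.74
top [224.  158.5] [31. 14.] 90 360.0 [0.804 0.228 0.028] 0.836
scene [313.1 236.6] [ 4.7 22.1] 49 82.0 [ 0.747 -0.043  0.028] 0.748
scene [422.5 195.7] [15.8  8.5] 18 106.5 [1.014 0.405 0.028] 1.092
scene [ 28. 199.] [27.7 19.7] 27 115.5 [-0.298 -0.441  0.028] 0.533
scene [  7. 180.] [ 8. 14.] 90 73.0 [-0.48  -0.408  0.028] 0.63
scene [292.  181.5] [17. 28.] 90 439.5 [0.519 0.208 0.028] 0.559
scene [449.7 162.3] [11.4 38. ] 34 206.0 [1.047 0.712 0.028] 1.266
scene [103.8 156.4] [12.1 82.7] 59 707.5 [-0.284 -0.074  0.028] 0.293
scene [416.5 115.9] [87.6 43.6] 14 564.5 [0.788 1.062 0.028] 1.322
scene [184.2 107.9] [11.3 28.7] 40 161.5 [-0.287  0.475  0.028] 0.555
scene [85.9 99.7] [ 5.7 83.2] 65 318.0 [-0.793  0.264  0.028] 0.836
scene [182.1  50.5] [11.8 30. ] 65 143.0 [-0.841  1.11   0.028] 1.393
scene [78.6 31.9] [  3.9 113.2] 71 240.5 [-1.708  0.982  0.028] 1.97
```

View pics/c1.png

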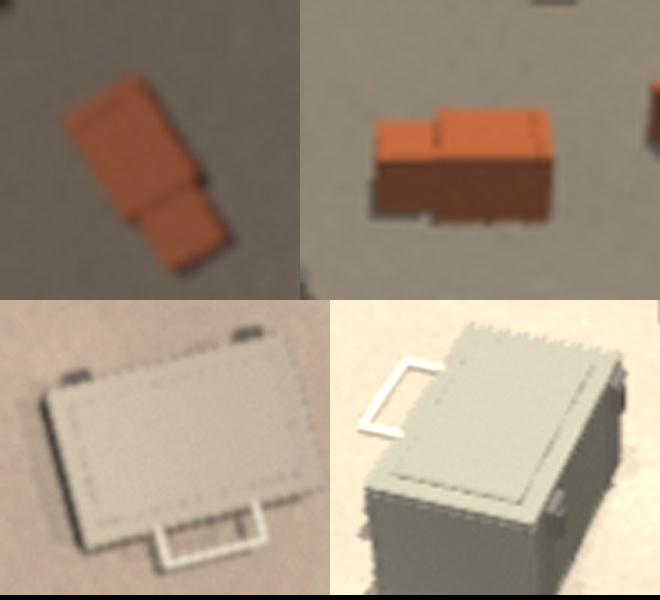

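The crop confirms it: the vase's body lies flat and its neck points towards the robot, slightly to the right. The crate's handle bar points to the robot, with its hinges on the far side. Next I triangulate matching corners.

Run:
```python
from h import *
def T(k,u0,v0,ox,oy): return lambda c:(u0+(c[0]-ox+.5)/k-.5, v0+(c[1]-oy+.5)/k-.5)
vt,vs=T(6,205,200,0,0),T(6,265,155,300,0); ct,cs=T(3.6,290,190,0,300),T(3.6,185,185,330,300)
def run(pairs,ft,fs):
    out={}
    for k,a,b in pairs:
        p,e=tri(ft(a),fs(b)); out[k]=p; print(k,p.round(4),round(e*1e3,1))
    return out
V=run([("base-",(133,75),(553,158)),("base+",(64,118),(547,110)),("sh-",(205,185),(437,160)),("sh+",(128,220),(437,110)),("mouth-",(228,240),(372,158)),("mouth+",(175,272),(377,122))],vt,vs)
L=run([("n+",(85,550),(470,325)),("h+",(45,398),(620,352)),("h-",(280,333),(537,523)),("n-",(327,490),(370,490)),("bar+",(167,568),(405,360)),("bar-",(268,540),(362,428))],ct,cs)
# vase: refine by plane z from top
P={k:plane("top",vt(a),z) for k,a,z in [("base-",(133,75),.056),("base+",(64,118),.056),("sh-",(205,185),.056),("sh+",(128,220),.056),("m-",(228,240),.05),("m+",(175,272),.05)]}
b=(P["base-"]+P["base+"])/2; m=(P["m-"]+P["m+"])/2; s=(P["sh-"]+P["sh+"])/2
print("top plane: base",b,"mouth",m,"len",np.hypot(*(m-b)[:2]),"body",np.hypot(*(s-b)[:2]),"ang",np.arctan2(*(m-b)[1::-1]), "w",np.linalg.norm(P["base-"]-P["base+"]))
Q={k:plane("top",ct(a),.14) for k,a in [("n+",(85,550)),("h+",(45,398)),("h-",(280,333)),("n-",(327,490)),("bar+",(167,568)),("bar-",(268,540))]}
for q in Q: print(q,Q[q].round(4))
n=(Q["n+"]+Q["n-"])/2;h=(Q["h+"]+Q["h-"])/2
print("n",n,"h",h,"len",np.linalg.norm(h-n),"yaw",np.arctan2(*(h-n)[1::-1]),"bar",(Q["bar+"]+Q["bar-"])/2, "w",np.linalg.norm(Q["n+"]-Q["n-"]))
w=Q["n+"]-Q["n-"]+Q["h+"]-Q["h-"]; print("yaw from width",np.arctan2(-w[0],w[1]))
```

```text
base- [0.5867 0.2097 0.0566] 2.4
base+ [0.5589 0.2528 0.0602] 2.4
sh- [0.5186 0.1644 0.0561] 3.0
sh+ [0.4942 0.2113 0.0606] 1.7
mouth- [0.4809 0.1478 0.0537] 3.6
mouth+ [0.4621 0.1822 0.0557] 0.1
n+ [ 0.4096 -0.1135  0.1403] 0.1
h+ [ 0.5621 -0.0741  0.1434] 1.8
h- [ 0.6272 -0.3123  0.1423] 0.4
n- [ 0.4718 -0.3543  0.1379] 7.3
bar+ [ 0.3916 -0.1947  0.1429] 0.5
bar- [ 0.4195 -0.2953  0.1428] 0.5
top plane: base [0.57403682 0.23229842 0.056     ] mouth [0.47235585 0.16600093 0.05      ] len 0.12138524718876441 body 0.0810248206192275 ang -2.563802369672765 w 0.051735921564211904
n+ [ 0.4096 -0.1136  0.14  ]
h+ [ 0.5616 -0.0748  0.14  ]
h- [ 0.6273 -0.3129  0.14  ]
n- [ 0.4689 -0.3561  0.14  ]
bar+ [ 0.3917 -0.195   0.14  ]
bar- [ 0.4193 -0.296   0.14  ]
n [ 0.43925872 -0.23483356  0.14      ] h [ 0.59447557 -0.19384184  0.14      ] len 0.16053844061039269 yaw 0.2581982596502983 bar [ 0.40552915 -0.24547637  0.14      ] w 0.24963831672036543
yaw from width 0.2544889158778466
```

```bash
cat >> h.py <<'E'
from scipy.spatial.transform import Rotation as Ro
def tool():
    s=r.get_state(); q=s["ee_rot"]; M=Ro.from_quat([q[1],q[2],q[3],q[0]]).as_matrix()
    return s,M,np.arctan2(M[1,1],M[0,1])
def plan(P,yaw=None,p0=None,dyaw0=None):
    "numbers for move_arm to bring TCP to P with tool y along yaw (mod pi)"
    s,M,y0=tool(); d=M.T@(np.atleast_2d(P)-(s["ee_pos"] if p0 is None else p0)).T/.5
    ro=0 if yaw is None else -((yaw-y0+np.pi/2)%np.pi-np.pi/2)/(2*np.pi)
    for k in d.T: print("["+",".join("%.3f"%v for v in k)+"]",end=",")
    print(" roll %.4f"%ro)
def st():
    s,M,y=tool(); print("t",round(s["clock"],2),"p",s["ee_pos"].round(4),"yaw",round(y,4),"F",s["wrist_force"].round(1),"T",s["ft_torque"].round(2),"w",round(s["gripper_width"],4),"g",round(s["gripper_force"],1),"q",s["joint_positions"].round(2))
E
python3 -c "
from h import *
plan([[.4055,-.2455,.22],[.4055,-.2455,.1375]],.26)"
```

```text
[-0.937,-1.243,0.061],[-0.937,-1.243,0.226], roll 0.1461
```

Call:
move_arm([
  [-0.47, -0.62, 0.03],
  [-0.47, -0.62, 0.03],
  [-0.47, -0.62, 0.03],
  [-0.47, -0.62, 0.03],
  [-0.47, -0.62, 0.03],
  [-0.47, -0.62, 0.03],
  [-0.47, -0.62, 0.03],
  [-0.47, -0.62, 0.03],
  [-0.47, -0.62, 0.03],
], gripper=[-0.34, -0.34, -0.34, -0.34, -0.34, -0.34, -0.34, -0.34, -0.34], roll=[0.1461, 0.1461, 0.1461, 0.1461, 0.1461, 0.1461, 0.1461, 0.1461, 0.1461], newtons=25)

```text
clock: 1.0
ee_pos: [0.3096, 0.1285, 0.2351]
ee_rot: [0.0, 0.612, 0.791, -0.0]
wrist_force: [0.2, 1.2, -0.5]
gripper_width: 0.0284
gripper_force: 0.0
```

```bash
python3 -c "
from h import *
st();plan([[.4055,-.2455,.22],[.4055,-.2455,.1375]],.26)"
```

```text
t 1.0 p [0.3096 0.1285 0.2351] yaw 0.2545 F [ 0.2  1.2 -0.5] T [0.06 0.01 0.03] w 0.0284 g 0.0 q [ 0.28 -0.19  2.07 -0.    1.26  0.03]
[-0.772,-0.003,0.031],[-0.772,-0.003,0.196], roll -0.0009
```

Call:
move_arm([
  [-0.772, -0.003, 0.03],
  [-0.772, -0.003, 0.03],
  [-0.772, -0.003, 0.03],
  [-0.772, -0.003, 0.03],
  [-0.772, -0.003, 0.03],
  [-0.772, -0.003, 0.03],
  [-0.772, -0.003, 0.03],
  [-0.772, -0.003, 0.03],
  [-0.772, -0.003, 0.03],
  [-0.772, -0.003, 0.07],
  [-0.772, -0.003, 0.1],
  [-0.772, -0.003, 0.13],
  [-0.772, -0.003, 0.16],
  [-0.772, -0.003, 0.18],
  [-0.772, -0.003, 0.195],
  [-0.772, -0.003, 0.195],
], gripper=[-0.34, -0.34, -0.34, -0.34, -0.34, -0.34, -0.34, -0.34, -0.34, -0.34, -0.34, -0.34, -0.34, -0.34, -0.34, -0.34], roll=[0, 0, 0, 0, 0, 0, 0, 0, 0, 0, 0, 0, 0, 0, 0, 0])

```text
clock: 2.6
ee_pos: [0.4067, -0.2411, 0.1371]
ee_rot: [-0.001, 0.609, 0.793, -0.0]
wrist_force: [0.3, 0.1, 0.0]
gripper_width: 0.0279
gripper_force: 0.0
```

Call:
move_arm([
  [0, 0, 0],
  [0, 0, 0],
  [0, 0, 0],
  [0, 0, 0],
  [0, 0, 0],
], gripper=[-1, -1, -1, -1, -1], roll=[0, 0, 0, 0, 0], newtons=25)

```text
clock: 3.1
ee_pos: [0.4047, -0.2421, 0.1381]
ee_rot: [-0.002, 0.61, 0.793, -0.002]
wrist_force: [-21.5, -5.0, 8.1]
gripper_width: 0.0086
gripper_force: 25.0
```

Run:
```python
from h import *
st()
for n in("scene","top"): cv2.imwrite(f"pics/{n}1.png",r.capture(n)[:,:,::-1])
s,M,y=tool()
# arc about hinge, lid angle a; bar stays in the pads
bar=s["ee_pos"]; L=.197; c=np.array([np.cos(.26),np.sin(.26),0])
hinge=bar+L*c; a0=np.arctan2(.004,-.197)
rad=np.hypot(.197,.004)
A=np.linspace(0,1.75,31)[1:]
P=[(bar+ (L-L*np.cos(a)+.004*np.sin(a))*c+np.array([0,0,L*np.sin(a)+.004*(np.cos(a)-1)])).round(4) for a in A]
plan(P)
```

```text
t 3.1 p [ 0.4047 -0.2421  0.1381] yaw 0.2597 F [-21.5  -5.    8.1] T [-0.79  3.53 -0.09] w 0.0086 g 25.0 q [-0.62  0.26  1.85 -0.    1.03 -0.87]
[-0.000,0.001,-0.023],[-0.000,0.003,-0.046],[0.000,0.007,-0.068],[0.000,0.012,-0.091],[0.000,0.018,-0.113],[0.000,0.026,-0.135],[0.000,0.035,-0.156],[0.000,0.045,-0.177],[0.000,0.056,-0.197],[0.000,0.068,-0.216],[0.000,0.082,-0.235],[0.000,0.097,-0.252],[0.000,0.112,-0.269],[0.000,0.129,-0.285],[0.000,0.146,-0.300],[0.000,0.164,-0.314],[0.001,0.183,-0.327],[0.000,0.203,-0.339],[0.000,0.224,-0.349],[0.000,0.245,-0.359],[0.000,0.266,-0.367],[0.000,0.288,-0.373],[0.001,0.310,-0.379],[0.000,0.333,-0.383],[0.001,0.356,-0.386],[0.001,0.379,-0.388],[0.001,0.402,-0.388],[0.001,0.425,-0.387],[0.001,0.448,-0.384],[0.001,0.470,-0.380], roll 0.0000
```

Call:
move_arm([
  [0, -0.004, -0.014],
  [0, -0.003, -0.025],
  [0, -0.002, -0.036],
  [0, -0.001, -0.048],
  [0, 0.003, -0.07],
  [0, 0.008, -0.093],
  [0, 0.014, -0.115],
  [0, 0.022, -0.137],
  [0, 0.031, -0.158],
  [0, 0.031, -0.158],
], gripper=[-1, -1, -1, -1, -1, -1, -1, -1, -1, -1], roll=[0, 0, 0, 0, 0, 0, 0, 0, 0, 0])

```text
clock: 4.2
ee_pos: [0.4222, -0.2377, 0.2188]
ee_rot: [0.001, 0.609, 0.793, -0.0]
wrist_force: [-8.5, -1.1, 1.1]
gripper_width: 0.009
gripper_force: 24.9
```

```bash
python3 -c "
from h import *
st()"
```

```text
t 4.2 p [ 0.4222 -0.2377  0.2188] yaw 0.2604 F [-8.5 -1.1  1.1] T [-0.45  1.44 -0.11] w 0.009 g 24.9 q [-0.59  0.18  1.74 -0.    1.22 -0.85]
```

Call:
move_arm([
  [0, 0.003, -0.01],
  [0, 0.008, -0.021],
  [0, 0.019, -0.041],
  [0, 0.031, -0.06],
  [0, 0.045, -0.079],
  [0, 0.06, -0.096],
  [0, 0.075, -0.113],
  [0, 0.092, -0.129],
  [0, 0.109, -0.144],
  [0, 0.127, -0.158],
  [0, 0.146, -0.171],
  [0, 0.166, -0.183],
  [0, 0.187, -0.193],
  [0, 0.208, -0.203],
  [0, 0.229, -0.211],
  [0, 0.251, -0.217],
  [0, 0.273, -0.223],
  [0, 0.273, -0.223],
], gripper=[-1, -1, -1, -1, -1, -1, -1, -1, -1, -1, -1, -1, -1, -1, -1, -1, -1, -1], roll=[0, 0, 0, 0, 0, 0, 0, 0, 0, 0, 0, 0, 0, 0, 0, 0, 0, 0])

```text
clock: 6.0
ee_pos: [0.5548, -0.203, 0.3301]
ee_rot: [0.002, 0.61, 0.793, -0.0]
wrist_force: [-0.2, -7.5, 5.2]
gripper_width: 0.0086
gripper_force: 25.7
```

```bash
python3 -c "
from h import *
st()"
```

```text
t 6.0 p [ 0.5548 -0.203   0.3301] yaw 0.2598 F [-0.2 -7.5  5.2] T [-1.18  0.   -0.09] w 0.0086 g 25.7 q [-0.41  0.35  1.28 -0.    1.52 -0.67]
```

Call:
move_arm([
  [0, 0.012, -0.002],
  [0, 0.023, -0.004],
  [0, 0.046, -0.007],
  [0, 0.069, -0.009],
  [0, 0.08, -0.009],
  [0, 0.092, -0.009],
  [0, 0.104, -0.0085],
  [0, 0.115, -0.008],
  [0, 0.124, -0.007],
  [0, 0.132, -0.006],
  [0, 0.14, -0.005],
  [0, 0.147, -0.0035],
  [0, 0.154, -0.002],
  [0, 0.16, -0.001],
  [0, 0.16, -0.001],
], gripper=[-1, -1, -1, -1, -1, -1, -1, -1, -1, -1, -1, -1, -1, -1, -1], roll=[0, 0, 0, 0, 0, 0, 0, 0, 0, 0, 0, 0, 0, 0, 0])

```text
clock: 7.5
ee_pos: [0.6315, -0.1827, 0.3301]
ee_rot: [0.001, 0.61, 0.793, -0.0]
wrist_force: [3.1, -9.0, 2.6]
gripper_width: 0.009
gripper_force: 25.9
```

```bash
python3 -c "
from h import *
st()"
```

```text
t 7.5 p [ 0.6315 -0.1827  0.3301] yaw 0.2591 F [ 3.1 -9.   2.6] T [-1.36 -0.37 -0.11] w 0.009 g 25.9 q [-0.34  0.51  1.05 -0.    1.58 -0.6 ]
```

Call:
move_arm([
  [0, 0.003, 0],
  [0, 0.006, 0.001],
  [0, 0.008, 0.001],
  [0, 0.008, 0.001],
  [0, 0.008, 0.001],
], gripper=[-1, -1, -1, -1, -1], roll=[0, 0, 0, 0, 0])

```text
clock: 8.0
ee_pos: [0.6332, -0.1823, 0.3297]
ee_rot: [-0.001, 0.61, 0.792, -0.002]
wrist_force: [-20.8, -8.8, 5.8]
gripper_width: 0.009
gripper_force: 26.7
```

```bash
python3 -c "
from h import *
st()"
```

```text
t 8.0 p [ 0.6332 -0.1823  0.3297] yaw 0.2578 F [-20.8  -8.8   5.8] T [-1.44  3.27 -0.11] w 0.009 g 26.7 q [-0.33  0.52  1.04 -0.    1.59 -0.59]
```

Call:
move_arm([
  [0, -0.006, 0],
  [0, -0.006, 0],
  [0, -0.006, 0],
  [0, -0.006, -0.05],
  [0, -0.006, -0.12],
  [0, -0.006, -0.16],
  [0, -0.006, -0.16],
  [0, -0.006, -0.16],
], gripper=[-0.3, -0.3, -0.3, -0.3, -0.3, -0.3, -0.3, -0.3], roll=[0, 0, 0, 0, 0, 0, 0, 0])

```text
clock: 8.8
ee_pos: [0.6321, -0.1814, 0.4078]
ee_rot: [-0.0, 0.609, 0.793, 0.0]
wrist_force: [-0.1, 1.0, -0.7]
gripper_width: 0.0298
gripper_force: 0.0
```

```bash
python3 -c "
from h import *
st()
u=np.array([np.cos(.578),np.sin(.578),0]); b=np.array([.574,.2323,.028]); g=b-.102*u
print(g); plan([[g[0],g[1],.25]],-.993)"
```

```text
t 8.8 p [ 0.6321 -0.1814  0.4078] yaw 0.2604 F [-0.1  1.  -0.7] T [0.04 0.01 0.  ] w 0.0298 g 0.0 q [-0.34  0.52  0.87  0.    1.76 -0.6 ]
[0.48856918 0.17657231 0.028     ]
[0.766,-0.093,0.316], roll 0.1995
```

Call:
move_arm([
  [0.1, -0.012, 0],
  [0.2, -0.024, 0],
  [0.3, -0.036, 0],
  [0.4, -0.048, 0],
  [0.5, -0.06, 0],
  [0.766, -0.093, 0.2],
  [0.766, -0.093, 0.3],
  [0.766, -0.093, 0.316],
  [0.766, -0.093, 0.316],
  [0.766, -0.093, 0.316],
  [0.766, -0.093, 0.316],
  [0.766, -0.093, 0.316],
  [0.766, -0.093, 0.316],
  [0.766, -0.093, 0.316],
  [0.766, -0.093, 0.316],
  [0.766, -0.093, 0.316],
], gripper=[-0.3, -0.3, 0, 0.5, 1, 1, 1, 1, 1, 1, 1, 1, 1, 1, 1, 1], roll=[0.1995, 0.1995, 0.1995, 0.1995, 0.1995, 0.1995, 0.1995, 0.1995, 0.1995, 0.1995, 0.1995, 0.1995, 0.1995, 0.1995, 0.1995, 0.1995])

```text
clock: 10.4
ee_pos: [0.4887, 0.1761, 0.2506]
ee_rot: [0.0, 0.959, 0.284, 0.0]
wrist_force: [0.7, 0.1, -0.3]
gripper_width: 0.0854
gripper_force: 0.0
```

Run:
```python
from h import *
st()
for n in("scene","top"): cv2.imwrite(f"pics/{n}2.png",r.capture(n)[:,:,::-1])
S=cv2.imread("pics/scene2.png");T=cv2.imread("pics/top2.png")
cv2.imwrite("pics/c2.png",np.hstack([cv2.resize(T[130:280,180:400],None,fx=1.8,fy=2.0*.9*1),cv2.resize(S[120:290,180:370],None,fx=1.8,fy=1.8)[:270]]))
```

```text
t 10.4 p [0.4887 0.1761 0.2506] yaw -0.9939 F [ 0.7  0.1 -0.3] T [ 0.01  0.06 -0.03] w 0.0854 g 0.0 q [ 0.28  0.23  1.61 -0.    1.3   1.27]
```

View pics/c2.png

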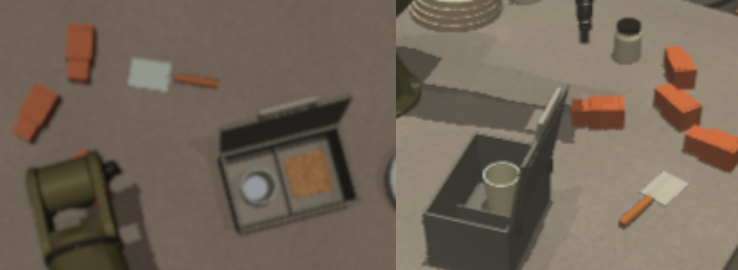

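The lid is open on its stop. The beaker is in the +y bay and the cork pad in the −y bay, at about top pixel (352,227). I measure the pad and work out the descent to the vase's neck.

Run:
```python
from h import *
T=cv2.imread("pics/top2.png"); hsv=cv2.cvtColor(T,cv2.COLOR_BGR2HSV)
m=cv2.inRange(hsv,(5,70,50),(25,255,255)); m[:,:325]=0; m[:,385:]=0; m[:195]=0; m[260:]=0
c=max(cv2.findContours(m,cv2.RETR_EXTERNAL,cv2.CHAIN_APPROX_NONE)[0],key=cv2.contourArea); rc=cv2.minAreaRect(c)
bx=[plane("top",p,.01) for p in cv2.boxPoints(rc)]
print(rc,np.mean(bx,0).round(4),[np.linalg.norm(bx[i]-bx[i-1]).round(4) for i in range(4)],[np.arctan2(*(bx[i]-bx[i-1])[1::-1]).round(3) for i in range(4)])
M=cv2.moments(c); print(plane("top",(M["m10"]/M["m00"],M["m01"]/M["m00"]),.01).round(4))
u=np.array([np.cos(.578),np.sin(.578),0]); b=np.array([.574,.2323,.028]); g=b-.102*u
plan([[g[0],g[1],.03]],-.993)
```

```text
((351.0076599121094, 226.36154174804688), (24.38220977783203, 24.206798553466797), 74.74488067626953) [ 0.5354 -0.2735  0.01  ] [np.float64(0.0956), np.float64(0.096), np.float64(0.0957), np.float64(0.0954)] [np.float64(0.25), np.float64(-1.306), np.float64(-2.897), np.float64(1.834)]
[ 0.5354 -0.2734  0.01  ]
[0.000,-0.001,0.441], roll -0.0001
```

Call:
move_arm([
  [0, -0.001, 0.08],
  [0, -0.001, 0.16],
  [0, -0.001, 0.24],
  [0, -0.001, 0.31],
  [0, -0.001, 0.37],
  [0, -0.001, 0.41],
  [0, -0.001, 0.43],
  [0, -0.001, 0.441],
  [0, -0.001, 0.441],
], gripper=[1, 1, 1, 1, 1, 1, 1, 1, 1], roll=[0, 0, 0, 0, 0, 0, 0, 0, 0])

```text
clock: 11.4
ee_pos: [0.4884, 0.1769, 0.0299]
ee_rot: [0.0, 0.959, 0.285, 0.0]
wrist_force: [0.1, 0.3, -0.0]
gripper_width: 0.0854
gripper_force: 0.0
```

Call:
move_arm([
  [0, 0, 0],
  [0, 0, 0],
  [0, 0, 0],
  [0, 0, 0],
  [0, 0, 0],
  [0, 0, 0],
  [0, 0, 0],
], gripper=[-1, -1, -1, -1, -1, -1, -1], roll=[0, 0, 0, 0, 0, 0, 0], newtons=25)

```text
clock: 12.1
ee_pos: [0.4886, 0.1769, 0.0305]
ee_rot: [0.0, 0.959, 0.285, 0.001]
wrist_force: [-1.9, -0.5, 7.8]
gripper_width: 0.0439
gripper_force: 28.2
```

```bash
python3 -c "
from h import *
st()"
```

```text
t 12.1 p [0.4886 0.1769 0.0305] yaw -0.9935 F [-1.9 -0.5  7.8] T [-0.1   0.28 -0.04] w 0.0439 g 28.2 q [ 0.28  0.53  1.78 -0.    0.83  1.27]
```

Call:
move_arm([
  [-0.02, 0, 0],
  [-0.04, 0, 0],
  [-0.065, 0, 0],
  [-0.09, 0, 0],
  [-0.115, 0, 0],
  [-0.14, 0, 0],
  [-0.16, 0, 0],
  [-0.16, 0, 0],
], gripper=[-1, -1, -1, -1, -1, -1, -1, -1], roll=[0, 0, 0, 0, 0, 0, 0, 0])

```text
clock: 12.9
ee_pos: [0.4205, 0.1325, 0.0304]
ee_rot: [0.0, 0.959, 0.285, 0.0]
wrist_force: [-6.1, -6.5, 14.6]
gripper_width: 0.0436
gripper_force: 29.4
```

Call:
move_arm([
  [0.006, 0, -0.02],
  [0.013, 0, -0.037],
  [0.022, 0, -0.053],
  [0.033, 0, -0.068],
  [0.044, 0, -0.083],
  [0.057, 0, -0.096],
  [0.071, 0, -0.108],
  [0.086, 0, -0.119],
  [0.102, 0, -0.129],
  [0.102, 0, -0.129],
], gripper=[-1, -1, -1, -1, -1, -1, -1, -1, -1, -1], roll=[0, 0, 0, 0, 0, 0, 0, 0, 0, 0])

```text
clock: 13.9
ee_pos: [0.465, 0.1616, 0.0949]
ee_rot: [0.0, 0.959, 0.285, 0.001]
wrist_force: [-0.9, -1.0, -5.2]
gripper_width: 0.0438
gripper_force: 27.0
```

Run:
```python
from h import *
st()
S=r.capture("scene")[:,:,::-1]; cv2.imwrite("pics/scene3.png",S)
cv2.imwrite("pics/c3.png",cv2.resize(S[100:220,230:350],None,fx=4,fy=4,interpolation=cv2.INTER_CUBIC))
```

```text
t 13.9 p [0.465  0.1616 0.0949] yaw -0.9932 F [-0.9 -1.  -5.2] T [-0.2   0.22 -0.02] w 0.0438 g 27.0 q [0.26 0.37 1.83 0.   0.94 1.25]
```

View pics/c3.png

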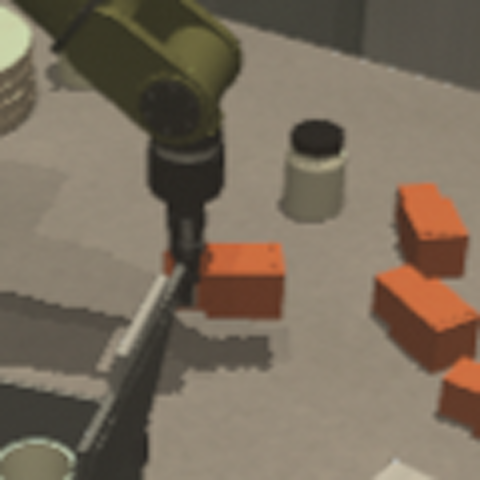

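The vase was lifted level: the pads hold it too firmly for it to pivot. I'll set it back down, lighten the grip by commanding the width instead, and repeat the arc.

Call:
move_arm([
  [-0.03, 0, 0.02],
  [-0.06, 0, 0.04],
  [-0.09, 0, 0.06],
  [-0.102, 0, 0.08],
  [-0.102, 0, 0.1],
  [-0.102, 0, 0.115],
  [-0.102, 0, 0.122],
  [-0.102, 0, 0.126],
  [-0.102, 0, 0.128],
  [-0.102, 0, 0.128],
], gripper=[-1, -1, -1, -1, -1, -1, -1, -1, -1, -1], roll=[0, 0, 0, 0, 0, 0, 0, 0, 0, 0])

```text
clock: 14.95
ee_pos: [0.4216, 0.1333, 0.0307]
ee_rot: [0.0, 0.959, 0.285, 0.0]
wrist_force: [-2.9, -1.9, 0.6]
gripper_width: 0.0431
gripper_force: 27.7
```

Call:
move_arm([
  [0, 0, 0],
  [0, 0, 0],
  [0, 0, 0],
], gripper=[0.02, 0.02, 0.02], roll=[0, 0, 0], newtons=20)

```text
clock: 15.25
ee_pos: [0.4216, 0.1333, 0.0305]
ee_rot: [-0.0, 0.959, 0.285, 0.0]
wrist_force: [-1.9, -0.1, 1.8]
gripper_width: 0.0434
gripper_force: 27.8
```

```bash
python3 -c "
from h import *
st()"
```

```text
t 15.25 p [0.4216 0.1333 0.0305] yaw -0.9934 F [-1.9 -0.1  1.8] T [0.16 0.17 0.09] w 0.0434 g 27.8 q [0.22 0.4  1.99 0.   0.75 1.22]
```

Call:
move_arm([
  [0, 0, 0],
  [0, 0, 0],
  [0, 0, 0],
], gripper=[0.035, 0.035, 0.035], roll=[0, 0, 0])

```text
clock: 15.55
ee_pos: [0.4214, 0.1332, 0.0303]
ee_rot: [0.0, 0.959, 0.285, 0.0]
wrist_force: [0.3, 0.3, 0.0]
gripper_width: 0.0443
gripper_force: 0.0
```

Call:
move_arm([
  [0, 0, 0],
  [0, 0, 0],
  [0, 0, 0],
], gripper=[0.045, 0.045, 0.045], roll=[0, 0, 0])

```text
clock: 15.85
ee_pos: [0.4212, 0.1332, 0.0303]
ee_rot: [-0.0, 0.959, 0.285, 0.0]
wrist_force: [0.5, -0.5, 0.8]
gripper_width: 0.0447
gripper_force: 0.0
```

Call:
move_arm([
  [0, 0, 0],
  [0, 0, 0],
  [0, 0, 0],
], gripper=[0.03, 0.03, 0.03], roll=[0, 0, 0])

```text
clock: 16.15
ee_pos: [0.4213, 0.1331, 0.0303]
ee_rot: [0.0, 0.959, 0.285, 0.0]
wrist_force: [0.2, -0.7, 0.4]
gripper_width: 0.0439
gripper_force: 0.8
```

Call:
move_arm([
  [0, 0, 0],
  [0, 0, 0],
  [0, 0, 0],
], gripper=[0.026, 0.026, 0.026], roll=[0, 0, 0])

```text
clock: 16.45
ee_pos: [0.4213, 0.1332, 0.0303]
ee_rot: [0.0, 0.959, 0.285, 0.0]
wrist_force: [0.7, -1.6, 0.8]
gripper_width: 0.0436
gripper_force: 6.6
```

Call:
move_arm([
  [0.003, 0, -0.01],
  [0.006, 0, -0.019],
  [0.009, 0, -0.028],
  [0.013, 0, -0.036],
  [0.018, 0, -0.044],
  [0.022, 0, -0.052],
  [0.022, 0, -0.052],
], gripper=[0.026, 0.026, 0.026, 0.026, 0.026, 0.026, 0.026], roll=[0, 0, 0, 0, 0, 0, 0])

```text
clock: 17.15
ee_pos: [0.4308, 0.1394, 0.0569]
ee_rot: [0.0, 0.959, 0.285, 0.0]
wrist_force: [-0.4, 0.3, -1.1]
gripper_width: 0.0435
gripper_force: 6.9
```

Run:
```python
from h import *
st()
S=r.capture("scene")[:,:,::-1]; cv2.imwrite("pics/scene4.png",S)
cv2.imwrite("pics/c4.png",cv2.resize(S[130:220,230:330],None,fx=5,fy=5,interpolation=cv2.INTER_CUBIC))
```

```text
t 17.15 p [0.4308 0.1394 0.0569] yaw -0.9933 F [-0.4  0.3 -1.1] T [0.05 0.06 0.07] w 0.0435 g 6.9 q [0.23 0.36 1.96 0.   0.82 1.23]
```

View pics/c4.png

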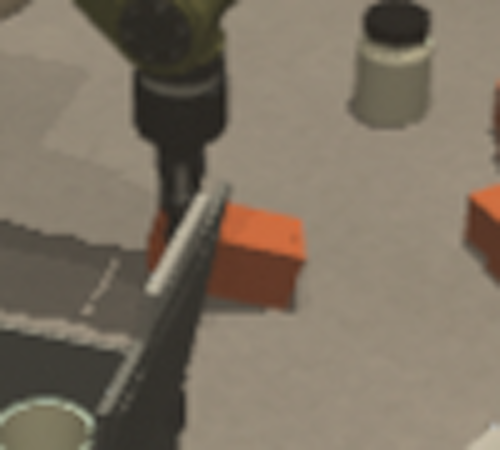

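The base edge stays on the bench and the vase tilts, so the light grip works. I continue the arc.

Call:
move_arm([
  [0.005, 0, -0.008],
  [0.011, 0, -0.016],
  [0.022, 0, -0.031],
  [0.035, 0, -0.044],
  [0.049, 0, -0.056],
  [0.064, 0, -0.067],
  [0.08, 0, -0.077],
  [0.097, 0, -0.085],
  [0.114, 0, -0.091],
  [0.132, 0, -0.097],
  [0.15, 0, -0.1],
  [0.169, 0, -0.102],
  [0.187, 0, -0.102],
  [0.206, 0, -0.1],
  [0.206, 0, -0.1],
], gripper=[0.026, 0.026, 0.026, 0.026, 0.026, 0.026, 0.026, 0.026, 0.026, 0.026, 0.026, 0.026, 0.026, 0.026, 0.026], roll=[0, 0, 0, 0, 0, 0, 0, 0, 0, 0, 0, 0, 0, 0, 0])

```text
clock: 18.7
ee_pos: [0.5177, 0.1961, 0.1062]
ee_rot: [-0.0, 0.959, 0.285, 0.001]
wrist_force: [2.0, 1.5, 2.8]
gripper_width: 0.0438
gripper_force: 7.3
```

Run:
```python
from h import *
st()
S=r.capture("scene")[:,:,::-1]; cv2.imwrite("pics/scene5.png",S)
cv2.imwrite("pics/c5.png",cv2.resize(S[120:210,240:340],None,fx=5,fy=5,interpolation=cv2.INTER_CUBIC))
```

```text
t 18.7 p [0.5177 0.1961 0.1062] yaw -0.9932 F [2.  1.5 2.8] T [ 0.3  -0.31 -0.04] w 0.0438 g 7.3 q [0.3  0.47 1.65 0.   1.02 1.29]
```

View pics/c5.png

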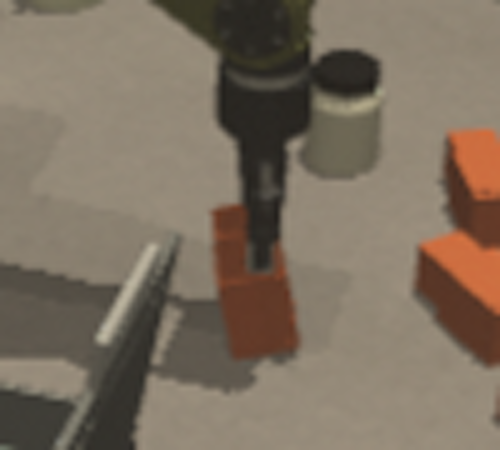

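Call:
move_arm([
  [0.01, 0, 0.001],
  [0.018, 0, 0.003],
  [0.027, 0, 0.005],
  [0.036, 0, 0.007],
  [0.037, 0, 0.009],
  [0.037, 0, 0.01],
  [0.037, 0, 0.01],
], gripper=[0.026, 0.026, 0.026, 0.026, 0.026, 0.026, 0.026], roll=[0, 0, 0, 0, 0, 0, 0])

```text
clock: 19.45
ee_pos: [0.5329, 0.2058, 0.102]
ee_rot: [-0.0, 0.959, 0.285, 0.001]
wrist_force: [2.0, 2.0, 5.4]
gripper_width: 0.0439
gripper_force: 7.8
```

Run:
```python
from h import *
st()
S=r.capture("scene")[:,:,::-1]; cv2.imwrite("pics/scene6.png",S)
cv2.imwrite("pics/c6.png",cv2.resize(S[120:210,240:340],None,fx=5,fy=5,interpolation=cv2.INTER_CUBIC))
```

```text
t 19.45 p [0.5329 0.2058 0.102 ] yaw -0.9935 F [2.  2.  5.4] T [ 0.33 -0.18  0.05] w 0.0439 g 7.8 q [0.3  0.51 1.6  0.   1.03 1.3 ]
```

View pics/c6.png

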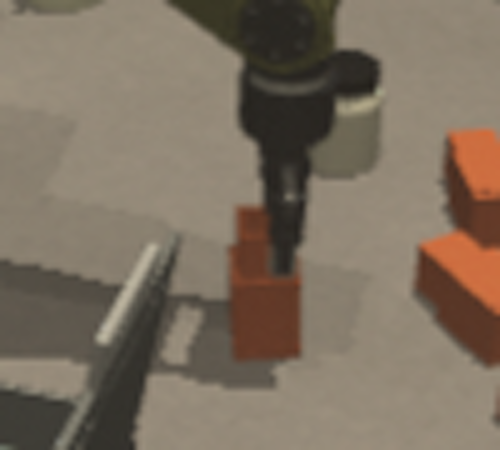

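The vase stands upright. The pads sit about 10 mm off its axis along +u, so I let go, back off, measure it and take it again centred.

Call:
move_arm([
  [0, 0, -0.002],
  [0, 0, -0.002],
  [0, 0, -0.002],
  [0, 0, -0.002],
  [0, 0, -0.02],
  [0, 0, -0.08],
  [0, 0, -0.16],
  [0, 0, -0.24],
  [0, 0, -0.32],
  [-0.05, 0, -0.36],
  [-0.15, 0, -0.36],
  [-0.25, 0, -0.36],
  [-0.35, 0, -0.36],
  [-0.36, 0, -0.36],
  [-0.36, 0, -0.36],
], gripper=[0.3, 0.6, 1, 1, 1, 1, 1, 1, 1, 1, 1, 1, 1, 1, 1], roll=[0, 0, 0, 0, 0, 0, 0, 0, 0, 0, 0, 0, 0, 0, 0])

```text
clock: 21.0
ee_pos: [0.3811, 0.1069, 0.2825]
ee_rot: [0.0, 0.959, 0.284, 0.001]
wrist_force: [1.1, 0.6, 0.3]
gripper_width: 0.0855
gripper_force: 0.0
```

Run:
```python
from h import *
st()
I={}
for n in("scene","top"):
    I[n]=r.capture(n)[:,:,::-1].copy(); cv2.imwrite(f"pics/{n}7.png",I[n])
for n in I:
    u,v=proj(n,[.53,.205,.06])[0].round().astype(int)
    h=cv2.cvtColor(I[n],cv2.COLOR_BGR2HSV); m=cv2.inRange(h,(0,110,40),(16,255,255))
    w=np.zeros_like(m); w[v-28:v+28,u-25:u+25]=1; m*=w
    c=max(cv2.findContours(m,cv2.RETR_EXTERNAL,cv2.CHAIN_APPROX_NONE)[0],key=cv2.contourArea); rc=cv2.minAreaRect(c)
    print(n,u,v,cv2.boundingRect(c),cv2.contourArea(c))
    I[n]=cv2.resize(I[n][v-28:v+28,u-32:u+32],None,fx=6,fy=6,interpolation=cv2.INTER_CUBIC); print("origin",u-32,v-28)
cv2.imwrite("pics/c7.png",np.hstack([I["top"],I["scene"]]))
```

```text
t 21.0 p [0.3811 0.1069 0.2825] yaw -0.9943 F [1.1 0.6 0.3] T [ 0.01 -0.02  0.04] w 0.0855 g 0.0 q [ 0.18 -0.08  1.87 -0.    1.35  1.18]
scene 294 176 (287, 161, 14, 31) 353.5
origin 262 148
top 228 227 (218, 218, 21, 20) 228.0
origin 196 199
```

View pics/c7.png

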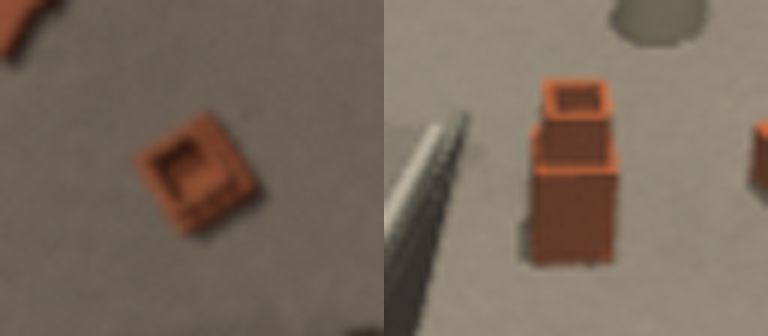

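It stands upright, mouth up; the mouth's centre is at crop top (187,169) and scene (193,99). I triangulate it.

Run:
```python
from h import *
print(tri((226.75,226.75),(293.75,164.1)), plane("top",(226.75,226.75),.12), plane("scene",(293.75,164.1),.12))
# body bottom-front edge in scene: crop (533..613,262): check centre along u
for a in [(533-384,262),(613-384,262),(532-384,172),(616-384,172)]:
    p=(262+(a[0]+.5)/6-.5,148+(a[1]+.5)/6-.5); print(plane("scene",p,0 if a[1]>200 else .078).round(4))
# body silhouette in top: left, bottom, right corners
for a,z in [((135,160),.12),((205,113),.12),((262,192),.078),((192,238),.078)]:
    print(plane("top",(196+(a[0]+.5)/6-.5,199+(a[1]+.5)/6-.5),z).round(4))
```

```text
(array([0.5269289 , 0.20051037, 0.12279473]), np.float64(0.0005490057980591154)) [0.52733792 0.20103904 0.12      ] [0.52480272 0.20397722 0.12      ]
[0.5146 0.1693 0.    ]
[0.5617 0.1988 0.    ]
[0.5129 0.1663 0.078 ]
[0.561  0.1966 0.078 ]
[0.5329 0.2329 0.12  ]
[0.5617 0.1904 0.12  ]
[0.5155 0.1594 0.078 ]
[0.4867 0.203  0.078 ]
```

```bash
python3 -c "
from h import *
plan([[.526,.2013,.2825],[.526,.2013,.103]],-.993)"
```

```text
[0.343,-0.000,-0.001],[0.343,-0.000,0.358], roll -0.0001
```

Call:
move_arm([
  [0.09, 0, 0],
  [0.18, 0, 0],
  [0.26, 0, 0],
  [0.32, 0, 0],
  [0.343, 0, 0],
  [0.343, 0, 0],
  [0.343, 0, 0.06],
  [0.343, 0, 0.13],
  [0.343, 0, 0.2],
  [0.343, 0, 0.26],
  [0.343, 0, 0.31],
  [0.343, 0, 0.34],
  [0.343, 0, 0.352],
  [0.343, 0, 0.358],
  [0.343, 0, 0.358],
], gripper=[1, 1, 1, 1, 1, 1, 1, 1, 1, 1, 1, 1, 1, 1, 1], roll=[0, 0, 0, 0, 0, 0, 0, 0, 0, 0, 0, 0, 0, 0, 0])

```text
clock: 22.6
ee_pos: [0.5253, 0.2009, 0.1027]
ee_rot: [0.0, 0.959, 0.285, 0.0]
wrist_force: [0.9, -0.3, -0.2]
gripper_width: 0.0851
gripper_force: 0.0
```

Call:
move_arm([
  [0, 0, 0],
  [0, 0, 0],
  [0, 0, 0],
  [0, 0, 0],
  [0, 0, 0],
  [0, 0, 0],
  [0, 0, 0],
], gripper=[-1, -1, -1, -1, -1, -1, -1], roll=[0, 0, 0, 0, 0, 0, 0], newtons=30)

```text
clock: 23.3
ee_pos: [0.5253, 0.201, 0.1029]
ee_rot: [-0.0, 0.959, 0.285, 0.0]
wrist_force: [-1.4, 0.4, 6.1]
gripper_width: 0.0437
gripper_force: 32.3
```

```bash
python3 -c "
from h import *
st()"
```

```text
t 23.3 p [0.5253 0.201  0.1029] yaw -0.9934 F [-1.4  0.4  6.1] T [ 0.02  0.22 -0.  ] w 0.0437 g 32.3 q [0.3  0.49 1.63 0.   1.03 1.29]
```

```bash
python3 -c "
from h import *
plan([[.5253,.201,.293],[.4335,.0224,.293],[.534,-.273,.293]],-1.311)"
```

```text
[0.000,0.000,-0.380],[-0.349,0.199,-0.381],[-0.503,0.804,-0.381], roll 0.0505
```

Call:
move_arm([
  [0, 0, -0.01],
  [0, 0, -0.04],
  [0, 0, -0.09],
  [0, 0, -0.15],
  [0, 0, -0.21],
  [0, 0, -0.27],
  [0, 0, -0.33],
  [0, 0, -0.37],
  [0, 0, -0.38],
  [-0.03, 0.017, -0.38],
  [-0.08, 0.046, -0.38],
  [-0.14, 0.08, -0.38],
  [-0.2, 0.114, -0.38],
  [-0.26, 0.148, -0.38],
  [-0.31, 0.177, -0.38],
  [-0.34, 0.194, -0.38],
  [-0.349, 0.199, -0.38],
  [-0.349, 0.199, -0.38],
], gripper=[-1, -1, -1, -1, -1, -1, -1, -1, -1, -1, -1, -1, -1, -1, -1, -1, -1, -1], roll=[0, 0, 0, 0, 0, 0, 0, 0, 0, 0.005, 0.01, 0.02, 0.03, 0.04, 0.045, 0.05, 0.0505, 0.0505])

```text
clock: 25.1
ee_pos: [0.4329, 0.022, 0.2916]
ee_rot: [-0.0, 0.992, 0.129, -0.001]
wrist_force: [-0.2, -0.1, -4.9]
gripper_width: 0.0438
gripper_force: 32.2
```

```bash
python3 -c "
from h import *
st();plan([[.534,-.273,.293]],-1.311)"
```

```text
t 25.1 p [0.4329 0.022  0.2916] yaw -1.3111 F [-0.2 -0.1 -4.9] T [ 0.05  0.02 -0.03] w 0.0438 g 32.2 q [-0.03  0.    1.77  0.    1.37  1.28]
[0.044,0.622,-0.003], roll -0.0000
```

Call:
move_arm([
  [0.001, 0.02, 0],
  [0.004, 0.06, 0],
  [0.008, 0.11, 0],
  [0.012, 0.17, 0],
  [0.016, 0.23, 0],
  [0.02, 0.29, 0],
  [0.025, 0.35, 0],
  [0.029, 0.41, 0],
  [0.033, 0.47, 0],
  [0.037, 0.53, 0],
  [0.04, 0.57, 0],
  [0.042, 0.6, 0],
  [0.044, 0.615, 0],
  [0.044, 0.622, 0],
  [0.044, 0.622, 0],
], gripper=[-1, -1, -1, -1, -1, -1, -1, -1, -1, -1, -1, -1, -1, -1, -1], roll=[0, 0, 0, 0, 0, 0, 0, 0, 0, 0, 0, 0, 0, 0, 0])

```text
clock: 26.6
ee_pos: [0.5346, -0.2724, 0.2919]
ee_rot: [-0.0, 0.992, 0.13, -0.0]
wrist_force: [-0.1, -0.1, -4.7]
gripper_width: 0.0433
gripper_force: 32.7
```

Run:
```python
from h import *
st();plan([[.534,-.273,.16],[.534,-.273,.113]],-1.311)
S=r.capture("scene")[:,:,::-1]; cv2.imwrite("pics/scene8.png",S)
# vase silhouette check while held: colour centroid axis in scene vs the expected axis line
u,v=proj("scene",[.534,-.273,.23])[0].round().astype(int)
m=cv2.inRange(cv2.cvtColor(S,cv2.COLOR_BGR2HSV),(0,110,40),(14,255,255)); w=np.zeros_like(m); w[v-45:v+45,u-35:u+35]=1; m*=w
c=max(cv2.findContours(m,cv2.RETR_EXTERNAL,cv2.CHAIN_APPROX_NONE)[0],key=cv2.contourArea)
print(cv2.boundingRect(c),cv2.minAreaRect(c),cv2.contourArea(c))
q=[[sx*.028,sy*.028,z] for sx in(-1,1) for sy in(-1,1) for z in(-.103,-.025)]
s,M,y=tool(); Q=np.array(q)@Ro.from_euler("z",.26).as_matrix().T+s["ee_pos"]
pp=proj("scene",Q); print("expected body box",pp.min(0).round(1),pp.max(0).round(1))
```

```text
t 26.6 p [ 0.5346 -0.2724  0.2919] yaw -1.3102 F [-0.1 -0.1 -4.7] T [ 0.05  0.06 -0.06] w 0.0433 g 32.7 q [-0.53  0.39  1.31  0.    1.45  0.78]
[-0.001,0.001,0.264],[-0.001,0.001,0.358], roll 0.0001
(213, 183, 24, 42) ((224.5, 203.5), (23.0, 41.0), 0.0) 601.5
expected body box [211.4 191.9] [236.  225.2]
```

Call:
move_arm([
  [0, 0, 0.01],
  [0, 0, 0.04],
  [0, 0, 0.08],
  [0, 0, 0.12],
  [0, 0, 0.16],
  [0, 0, 0.2],
  [0, 0, 0.24],
  [0, 0, 0.27],
  [0, 0, 0.3],
  [0, 0, 0.32],
  [0, 0, 0.335],
  [0, 0, 0.343],
  [0, 0, 0.348],
  [0, 0, 0.352],
  [0, 0, 0.354],
  [0, 0, 0.355],
  [0, 0, 0.355],
], gripper=[-1, -1, -1, -1, -1, -1, -1, -1, -1, -1, -1, -1, -1, -1, -1, -1, -1], roll=[0, 0, 0, 0, 0, 0, 0, 0, 0, 0, 0, 0, 0, 0, 0, 0, 0])

```text
clock: 28.35
ee_pos: [0.5345, -0.2727, 0.115]
ee_rot: [0.0, 0.992, 0.13, 0.0]
wrist_force: [0.3, 0.7, -5.3]
gripper_width: 0.0434
gripper_force: 32.6
```

```bash
python3 -c "
from h import *
st()"
```

```text
t 28.35 p [ 0.5345 -0.2727  0.115 ] yaw -1.3108 F [ 0.3  0.7 -5.3] T [-0.01 -0.01  0.05] w 0.0434 g 32.6 q [-0.53  0.55  1.5  -0.    1.09  0.78]
```

Call:
move_arm([
  [0, 0, 0.001],
  [0, 0, 0.002],
  [0, 0, 0.003],
  [0, 0, 0.004],
  [0, 0, 0.005],
  [0, 0, 0.005],
], gripper=[-1, -1, -1, -1, -1, -1], roll=[0, 0, 0, 0, 0, 0])

```text
clock: 28.95
ee_pos: [0.5346, -0.2726, 0.1129]
ee_rot: [0.0, 0.992, 0.13, 0.0]
wrist_force: [-1.4, 3.1, 3.6]
gripper_width: 0.0436
gripper_force: 33.7
```

```bash
python3 -c "
from h import *
st()"
```

```text
t 28.95 p [ 0.5346 -0.2726  0.1129] yaw -1.3107 F [-1.4  3.1  3.6] T [ 0.56  0.52 -0.05] w 0.0436 g 33.7 q [-0.53  0.55  1.5   0.    1.09  0.78]
```

The force has changed from −5.3 N to +3.6 N, so the base rests on the pad. I open part-way and rise.

Call:
move_arm([
  [0, 0, 0],
  [0, 0, 0],
  [0, 0, 0],
  [0, 0, 0],
  [0, 0, -0.02],
  [0, 0, -0.06],
  [0, 0, -0.14],
  [0, 0, -0.22],
  [0, 0, -0.3],
  [0, 0, -0.38],
  [-0.05, 0, -0.46],
  [-0.13, 0, -0.5],
  [-0.2, 0, -0.5],
], gripper=[0.1, 0.25, 0.45, 0.45, 0.45, 0.45, 0.45, 0.45, 0.45, 0.45, 0.45, 0.45, 0.45], roll=[0, 0, 0, 0, 0, 0, 0, 0, 0, 0, 0, 0, 0])

```text
clock: 30.25
ee_pos: [0.4367, -0.2986, 0.3663]
ee_rot: [0.002, 0.992, 0.13, 0.002]
wrist_force: [0.1, 0.1, -0.4]
gripper_width: 0.0623
gripper_force: 0.0
```

Call:
move_arm([
  [-0.08, -0.04, 0],
  [-0.12, -0.13, 0],
  [-0.12, -0.22, 0],
  [-0.12, -0.31, 0],
  [-0.12, -0.4, 0],
  [-0.12, -0.48, 0],
  [-0.12, -0.5, 0],
  [-0.12, -0.5, 0],
], gripper=[0.45, 0.45, 0.45, 0.45, 0.45, 0.45, 0.45, 0.45], roll=[0, 0, 0, 0, 0, 0, 0, 0])

```text
clock: 31.05
ee_pos: [0.3153, -0.0714, 0.3632]
ee_rot: [0.001, 0.991, 0.131, 0.001]
wrist_force: [-0.4, 0.1, -0.0]
gripper_width: 0.0621
gripper_force: 0.0
```

Run:
```python
from h import *
st()
S=r.capture("scene")[:,:,::-1].copy();T=r.capture("top")[:,:,::-1].copy()
cv2.imwrite("pics/scene9.png",S);cv2.imwrite("pics/top9.png",T)
h=cv2.cvtColor(T,cv2.COLOR_BGR2HSV)
cv2.imwrite("pics/c9.png",np.hstack([cv2.resize(T[180:270,300:385],(400,424),interpolation=cv2.INTER_CUBIC),cv2.resize(S[165:275,180:284],(400,424),interpolation=cv2.INTER_CUBIC)]))
for z in(.13,): print(proj("top",[.5354,-.2734,z]),proj("scene",[.5354,-.2734,z]))
```

```text
t 31.05 p [ 0.3153 -0.0714  0.3632] yaw -1.3084 F [-0.4  0.1 -0. ] T [ 0.03 -0.03 -0.01] w 0.0621 g 0.0 q [-0.34 -0.3   1.87 -0.    1.58  0.97]
[[356.58758644 224.20551337]] [[225.79024887 231.7156449 ]]
```

View pics/c9.png

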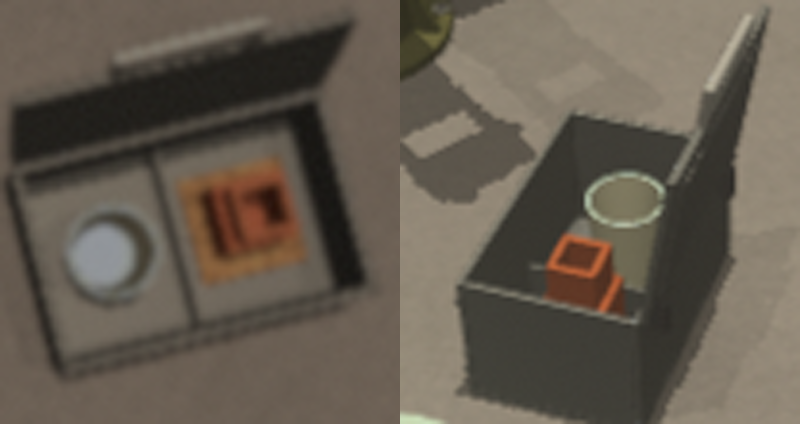

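The vase stands upright in the middle of the pad: its mouth is at crop (267,205) and (580,258) against the expected (266,208) and (576,256). The lid leans on its stop, the beaker is in its bay, and the robot is clear.

```bash
python3 -c "
from station import r
print(r.job_done())"
```

```text
the job is handed in; nothing more can be done
None
```

The job is handed in: the lid leans open on its stop, the vase was stood upright, let go, taken again from above and set down upright, mouth up, within about 3 mm of the middle of the cork pad, and the beaker and bench things were left alone (31 s of 72 s used; no verdict was shown).

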